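# Hook a trapped key out of a slotted welding fixture

### The arm

A 6-joint arm with a two-finger parallel gripper is mounted at the origin on the work surface. World frame = base frame: x ahead of the robot, y to its left, z up, the work surface at z = 0. Lengths are in mm, angles in rad, forces in N, time in s.
With the tool pointing down it reaches from about 325 to 900 mm from the base axis. Payload 3.5 kg.
Tool frame: the origin (TCP) lies on the mounting face of the last link; the fingertips stand 173 mm ahead of it and the grasp point (between the pads) lies 155 mm ahead of it; z points along the fingers, y is the line along which they close (so a half turn about z gives the same grasp; the last joint's range is limited). The gripper opens to 85 mm and grips with 20 to 120 N. Pads are 22 mm wide; open, the fingers measure 114 mm over their backs; the gripper's body (76 mm by 85 mm) begins 54 mm behind the grasp point. The pads swing forward as they close: fully open they stand 13 mm farther back than shut.
Start: joints at [-1.407, 0.276, -0.026, 1.268, 0, 1.467], TCP at [164.767, -602.888, 404.713] pointing down, gripper open.
Joint ranges: [-3.12, 3.12], [-0.85, 1.88], [-1.08, 1.24], [-1.95, 2.15], [-1.57, 1.53], [-3.14, 3.14]. Speed limits (rad/s): [2.57, 2.57, 3.14, 3.14, 3.14, 3.14].

### API

Orientations are given as a unit quaternion [w, x, y, z].
In Python, from station import monitor, imaging, r gives the robot as it stands. The module is installed in compiled form; this text tells all that it offers.
- The arm moves only by the tool jog_arm, never from a script. Its argument "series" is one flat list of numbers, 7 for each row, row after row: the shift along the tool's x, y, z scaled (see below), then the turn, a rotation vector about the tool's x, y, z scaled (see below), then the closure, from 0 (fully open) to 1 (shut). A call has 1 to 12 rows; each row shifts and turns the commanded pose from where the row before left it, along the tool's axes as they then stand; what a row does not reach is not made up. The controller multiplies each number of a shift by 30 cm and each number of a turn by 0.12 rad. A row lasts 1/10 s, in which the tool goes at most 50 mm and 8.59 degrees, less where a joint would pass 70% of its speed; a pose out of reach is approached as far as the arm can. A call with a number of a shift or a turn outside -1 to 1 is refused whole. A call with a gripper value outside its range is refused whole. The fingers move at their own pace and stop on an object; the grip force is fixed at half the most. Time passes only in rows, so rows that do not move let the fingers close. It gives the time, the measured TCP pose, the force, the opening and the grip force at its end, in the units of the state.
- monitor.sense(): the state, without advancing time (a new reading comes with each control period).
- imaging.camera(name): name is "side" or "top" or "wrist"; returns a dict with "pixels" (420x560x3 uint8, blue, green, red), "fx", "fy", "cx", "cy" (pixels), "world_to_cam" (4x4, takes a point from world to camera coordinates). Camera axes: x right, y down, z forward; pixel columns grow to the right and rows downward; lengths in mm; the calibration is good to about 2 mm. A picture is of the moment at which its call begins. There is no depth.
- r.close_job(): hands the job in; it is judged then, once.
The state is a dict: "clock": time; "q": joint angles; "qvel": joint speeds; "tau": joint torques, N m; "ee_pos": TCP position; "eef_rot": TCP orientation; "ft_force": force on the tool from outside, world axes, zero at the start; "torque": the same for the moment, N m; "opening": finger opening in mm; "grasp_force": force on a finger pad.
Only numpy, scipy, OpenCV 4.12 (cv2) and the standard library are available. Lean on these libraries where they do the work, as an engineer would, in place of code of your own. Each camera call takes 0.05 s, during which the arm holds its last target. There are 200 camera calls.

### The job

A small steel key is trapped in the narrow slot of the fixture block: take the pick with the bent-down tip (not the straight scriber) from the tool rest, reach its tip into the slot behind the key, and drag the key out of the open end until it lies on the table wholly clear of the block, in front of the slot's mouth. Do not touch the key with the gripper or arm. Then lay the pick's handle back squarely across both bars of the rest.

Things in the scene. Friction and masses are not known exactly. Their poses are not given: they have to be found in the camera images.
- pick: Hooked pick, 130 g, lying on the rest. Ribbed light-metal handle 120 mm long (own x), 18 wide (y), 14 high (z up); origin at its centre. A 7 mm steel rod leaves its +x end on the axis, runs to x = +110 and there bends straight down: the vertical tip ends at z = -60. Mass centre 20 mm ahead of the origin. A straight scriber with the same handle lies 110 mm beside it.
- key: Plain steel key, square-ended bar 50 mm long (own x), 16 wide (y), 14 high (z); origin at its centre; 60 to 120 g. Lies loose on the table at the bottom of the fixture's slot, its length along the slot, with at least 30 mm of free slot behind it (closed side).
- fixture: Fixed steel block 170 mm long (own x), 110 wide (y), 28 high (z up); origin at the centre of its underside, on the table. A slot 20 mm wide, open above, runs along x on its centre line (y = 0), with the table as its floor. Open at the -x end (mouth at x = -85), closed at the +x end (from x = +70).
- rest: Fixed tool rest: base plate 110 mm (own x) by 190 (y), 8 thick, with two upright flat bars 8 thick and 190 long, along y at x = -42 and +42, tops 70 mm above the table; origin at the centre of the underside. Both tools lie across the bars, handle centres about midway between them, tips to +x; the fingers have room between the bars.
There are look-alikes about, which are no part of the job. Of the things that look like the key, the middle-sized one is meant.

How it is judged:
By the outcome, as a careful person would: the job done as asked, in the order asked, and still so for the second after the job is handed in, with the robot touching nothing.
It also fails if it takes over 51 s, if anything falls off the work surface, if the arm or the gripper's body presses on something with over 40 N, if the wrist force passes 120 N, or if a joint passes its speed limit or range.

## Working session

There is one attempt and no reset: what is moved stays moved. The work goes in short steps, Python scripts to look and compute and a tool call to move; the robot and the scene stay as the last step left them, time stands still between calls to the robot, and variables do not carry over. Pictures are saved under pics/ and viewed, at most 10 in all, crops included, and the job is handed in when it is done.

Besides the shell and the picture viewer there is one more tool, called after "Call:" as name(argument=value, ...) on one line, values as JSON. jog_arm: Moves the arm, as the interface text tells. Shifts and turns lie within -1 to 1; 1 stands for 30 cm of shift or 0.12 rad of turn. Its arguments: {"type":"object","properties":{"series":{"type":"array","items":{"type":"number"}}},"required":["series"]}

```bash
mkdir -p pics; cat > h.py <<'E'
import numpy as np, cv2, pickle
from station import monitor, imaging, r
def snap(n,f):
    c=imaging.camera(n); c['pixels']=np.array(c['pixels']); cv2.imwrite(f'pics/{f}.png',c['pixels']); pickle.dump({k:c[k] for k in c},open(f'pics/{f}.pkl','wb')); return c
def load(f): return pickle.load(open(f'pics/{f}.pkl','rb'))
def ray(c,u,v,z):
    T=np.array(c['world_to_cam']);R=T[:3,:3];o=-R.T@T[:3,3]
    d=R.T@np.array([(u-c['cx'])/c['fx'],(v-c['cy'])/c['fy'],1]); return o+d*(z-o[2])/d[2]
def proj(c,p):
    T=np.array(c['world_to_cam']);q=T[:3,:3]@np.array(p)+T[:3,3]; return c['fx']*q[0]/q[2]+c['cx'],c['fy']*q[1]/q[2]+c['cy']
E
python3 - <<'E'
from h import *
a=snap('top','top0');b=snap('side','side0')
im=np.hstack([a['pixels'],b['pixels']]);print(a['pixels'].shape,a['fx'],np.round(a['world_to_cam'],2),np.round(b['world_to_cam'],2))
s=monitor.sense();print(s)
E
```

```text
(420, 560, 3) 409.30846289594757 [[ 1.2000e-01 -9.9000e-01 -0.0000e+00 -1.1705e+02]
 [-9.7000e-01 -1.1000e-01 -2.1000e-01  6.0110e+02]
 [ 2.1000e-01  3.0000e-02 -9.8000e-01  8.6349e+02]
 [ 0.0000e+00  0.0000e+00  0.0000e+00  1.0000e+00]] [[-8.4000e-01 -5.4000e-01 -1.0000e-02  4.9821e+02]
 [-3.5000e-01  5.6000e-01 -7.5000e-01  3.0528e+02]
 [ 4.1000e-01 -6.2000e-01 -6.7000e-01  6.0759e+02]
 [ 0.0000e+00  0.0000e+00  0.0000e+00  1.0000e+00]]
{'clock': 0.1, 'q': array([-1.40739196e+00,  2.77120102e-01, -2.77578114e-02,  1.26801701e+00,
       -1.25766703e-05,  1.46738420e+00]), 'qvel': array([ 0.00116026, -0.00197411,  0.00543808, -0.00067748, -0.0006823 ,
       -0.00137386]), 'tau': array([ 2.23403777e-04, -4.46706462e+01,  2.96129286e+01,  8.45917908e-03,
       -6.37095923e-05, -7.60372586e-06]), 'ee_pos': array([ 164.71195509, -602.53534494,  403.62529668]), 'eef_rot': array([-1.04863763e-03,  9.91113764e-01,  1.33012802e-01, -3.77556578e-05]), 'ft_force': array([-0.13626267,  0.04667992,  0.1199512 ]), 'torque': array([-0.00722585, -0.00679205,  0.06978586]), 'grasp_force': 0.0, 'opening': 85.30089933521496}
```

View pics/top0.png

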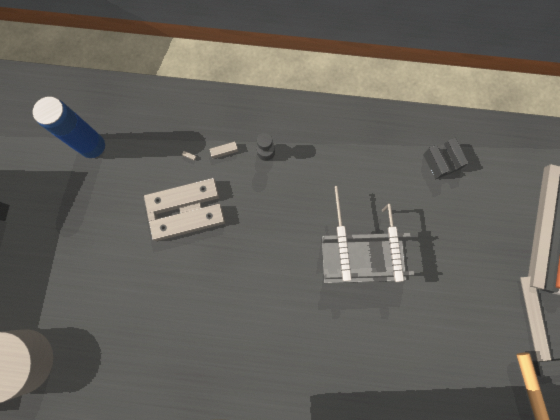

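View pics/side0.png

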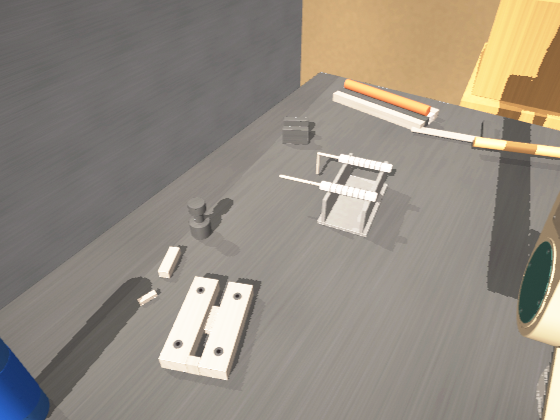

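Top view: hooked pick at (395,255) with its bend at (388,208), and the straight scriber at (343,250). Fixture at (185,208). Key candidates are the small bar (190,156), the large bar (223,150) and the mid-sized bar in the slot (190,210), which is the one I choose. I'll check it in a close crop.

```bash
python3 - <<'E'
from h import *
a=load('top0')['pixels'];b=load('side0')['pixels']
z=lambda i,x,y,w,h,W,H:cv2.resize(i[y:y+h,x:x+w],(W,H),interpolation=cv2.INTER_CUBIC)
m=np.vstack([np.hstack([z(a,135,170,100,75,400,300),z(b,155,265,108,117,400,300)]),np.hstack([z(a,315,180,110,110,400,300),z(b,270,140,140,105,400,300)])])
cv2.imwrite('pics/crop1.png',m)
E
```

```text
(no output)
```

View pics/crop1.png

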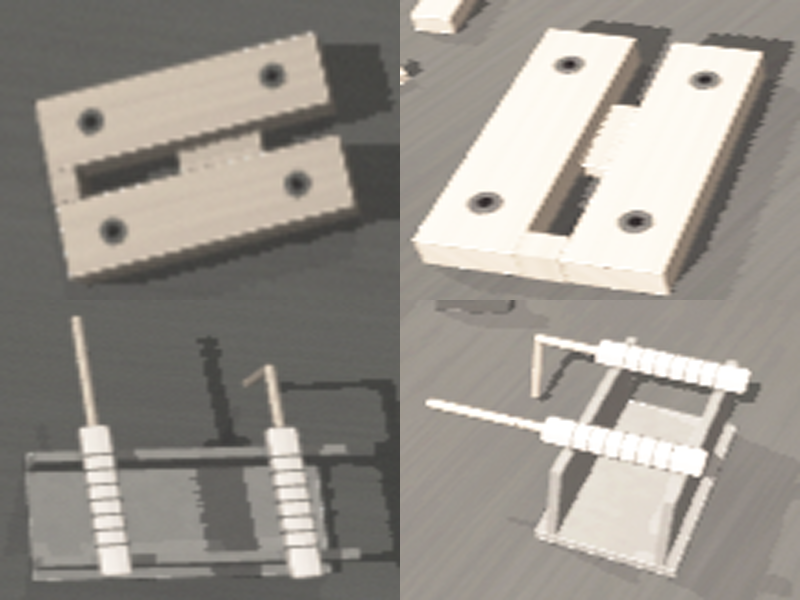

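Crops: the mouth of the slot faces right in the top view. The closed end is at the left, at about (147,216). The mid-sized key is in the slot around (190,208) and has free slot behind it. The pick is confirmed by its bent tip.

```bash
python3 - <<'E'
from h import *
a=load('top0');b=load('side0')
f=lambda x,y,z:ray(a,135+x/4,170+y/4,z)
C=[f(38,101,28),f(315,34,28),f(355,208,28),f(70,278,28)]
for c in C:print('fix',c.round(1))
print([np.linalg.norm(C[i]-C[(i+1)%4]).round(1) for i in range(4)])
g=lambda x,y:(135-135+155+x*108/400,265+y*117/300)
print('side fix',[ray(b,*g(*p),28).round(1) for p in [(413,-0),]][:0],[ray(b,*g(x-400,y),28).round(1) for x,y in [(548,30),(765,52),(667,275),(415,240)]])
print('key',[f(x,y,14).round(1) for x,y in [(180,160),(262,140)]], 'slotend',f(78,182,28).round(1))
p=lambda x,y,z:ray(a,315+x*.275,180+y*110/300,z)
P=[p(282,428,84),p(309,575,84),p(268,368,80)];print('pick',[q.round(1) for q in P])
d=P[0]-P[1];print(np.linalg.norm(d),np.arctan2(d[1],d[0]),((P[0]+P[1])/2).round(1))
s=lambda x,y,z:ray(b,270+(x-400)*.35,140+(y-300)*.35,z)
P=[s(600,350,84),s(748,380,84),s(540,338,80)];print('pick side',[q.round(1) for q in P])
# tip
print('tip top/side',p(245,385,17).round(1),s(536,395,17).round(1))
print('rest',[p(x,y,70).round(1) for x,y in [(25,458),(345,447),(35,572),(360,553)]])
E
```

```text
fix [624.  287.2  28. ]
fix [683.8 130.   28. ]
fix [581.6  90.7  28. ]
fix [521.7 249.1  28. ]
[np.float64(168.2), np.float64(109.4), np.float64(169.3), np.float64(109.2)]
side fix [] [array([684.8, 133. ,  28. ]), array([581.8,  91.5,  28. ]), array([519.7, 249.5,  28. ]), array([623.2, 288.8,  28. ])]
key [array([600.9, 201.4,  14. ]), array([618.7, 154.6,  14. ])] slotend [578.3 254.7  28. ]
pick [array([ 372.2, -302.5,   84. ]), array([ 269.3, -323.8,   84. ]), array([ 415.5, -292.8,   80. ])]
105.09686247945075 0.20397519510909298 [ 320.7 -313.1   84. ]
pick side [array([ 599.2, -280.2,   84. ]), array([ 484.4, -303.7,   84. ]), array([ 650.7, -275.3,   80. ])]
tip top/side [ 399.9 -295.1   17. ] [ 654.2 -282.1   17. ]
rest [array([ 332. , -160.4,   70. ]), array([ 361.6, -343.1,   70. ]), array([ 250.9, -173.9,   70. ]), array([ 285.8, -355.5,   70. ])]
```

```bash
python3 - <<'E'
from h import *
a=load('top0');b=load('side0')
p=lambda x,y,z:ray(a,315+x*.275,180+(y-300)*110/300,z)
s=lambda x,y,z:ray(b,270+(x-400)*.35,140+(y-300)*.35,z)
for n,P in (('top',[p(282,428,84),p(309,575,84),p(268,368,80)]),('side',[s(600,348,84),s(748,376,84),s(540,338,80)])):
  print(n,[q.round(1) for q in P]);d=P[0]-P[1];print(np.linalg.norm(d),np.arctan2(d[1],d[0]),((P[0]+P[1])/2).round(1))
print('tip',p(245,385,17).round(1),s(536,395,17).round(1))
print('rest',[p(x,y,70).round(1) for x,y in [(25,458),(345,447),(35,572),(360,553)]])
print('front/back',p(268,368,80), p(295,500,84))
E
```

```text
top [array([ 603.7, -288.3,   84. ]), array([ 488.9, -311.2,   84. ]), array([ 653.3, -277.8,   80. ])]
117.05381302824705 0.19636620677629718 [ 546.3 -299.8   84. ]
side [array([ 600.5, -282.7,   84. ]), array([ 486.4, -308.7,   84. ]), array([ 650.7, -275.3,   80. ])]
117.05139870090717 0.22428269338846551 [ 543.4 -295.7   84. ]
tip [ 652.8 -278.3   17. ] [ 654.2 -282.1   17. ]
rest [array([ 563.9, -137.9,   70. ]), array([ 595.3, -330.8,   70. ]), array([ 473.5, -152.7,   70. ]), array([ 510.8, -344.2,   70. ])]
front/back [ 653.26296493 -277.77367899   80.        ] [ 546.68688169 -299.55273925   84.        ]
```

```bash
cat >> h.py <<'E'
from scipy.spatial.transform import Rotation as Ro
def go(x,y,z,yaw,step=40):
    "work out turn, then shift (in the turned tool axes), in move units"
    s=monitor.sense();w,i,j,k=s['eef_rot'];R=Ro.from_quat([i,j,k,w]);p=np.array(s['ee_pos'])
    T=Ro.from_euler('z',yaw)*Ro.from_euler('x',np.pi)
    rv=(R.inv()*T).as_rotvec()/.12; d=T.inv().apply(np.array([x,y,z])-p)/300
    n=int(np.ceil(np.linalg.norm(d)*300/step)); nr=int(np.ceil(abs(rv).max()))
    print('clock',round(s['clock'],2),'turn',rv.round(3),'rows',nr,'| shift',d.round(4),'rows',n,'each',(d/max(n,1)).round(4))
E
python3 - <<'E'
from h import *
go(553,-296,330,.205,42)
E
```

```text
clock 0.1 turn [-0.017 -0.001  0.515] rows 1 | shift [ 1.4752 -0.7369  0.2454] rows 12 each [ 0.1229 -0.0614  0.0205]
```

Call:
jog_arm(series=[0.123,-0.0614,0.0205,0,0,0.515,0,0.123,-0.0614,0.0205,0,0,0,0,0.123,-0.0614,0.0205,0,0,0,0,0.123,-0.0614,0.0205,0,0,0,0,0.123,-0.0614,0.0205,0,0,0,0,0.123,-0.0614,0.0205,0,0,0,0,0.123,-0.0614,0.0205,0,0,0,0,0.123,-0.0614,0.0205,0,0,0,0,0.123,-0.0614,0.0205,0,0,0,0,0.123,-0.0614,0.0205,0,0,0,0,0.123,-0.0614,0.0205,0,0,0,0,0.123,-0.0614,0.0205,0,0,0,0])

```text
clock: 1.3
ee_pos: [552.7, -293.0, 330.2]
eef_rot: [-0.0, 0.995, 0.102, -0.0]
ft_force: [0.4, -0.1, 0.4]
opening: 85.5
grasp_force: 0.0
```

```bash
python3 - <<'E'
from h import *
c=snap('wrist','w1'); go(553,-296,330,.205)
print([np.round(proj(c,p),0) for p in [(545,-297.5,84),(602,-285.5,84),(488,-309,84),(653,-276,80)]])
E
```

```text
clock 1.35 turn [-0.03  -0.029  0.042] rows 1 | shift [-0.0147  0.0188 -0.0033] rows 1 each [-0.0147  0.0188 -0.0033]
[array([281., 237.]), array([281., 161.]), array([280., 302.]), array([283.,  82.])]
```

View pics/w1.png

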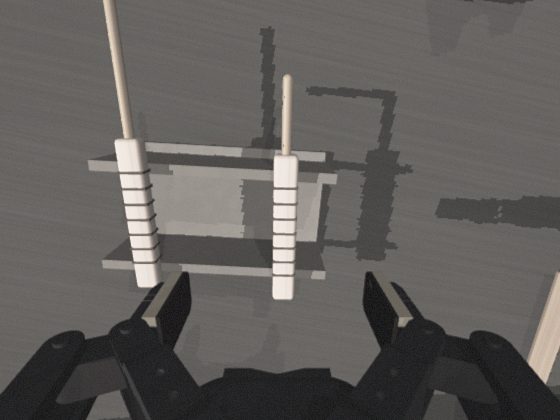

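Wrist view: handle centre line from (286,155) to (284,298) and the bend at (288,78). The scriber is well clear at the left.

```bash
python3 - <<'E'
from h import *
c=load('w1');A=ray(c,286,155,84);B=ray(c,284,298,84);K=ray(c,288,78,80);print(A,B,K);d=A-B;print(np.arctan2(d[1],d[0]),np.linalg.norm(d),(A+B)/2)
L=ray(c,335,178,70);M=ray(c,90,163,70);N=ray(c,322,274,70);O=ray(c,103,264,70);print('bars',L,M,N,O,[np.arctan2(-(m-l)[0],(m-l)[1]) for l,m in((L,M),(N,O))])
m=(A+B)/2;u=d/np.linalg.norm(d);t=m+8*u;go(t[0],t[1],232,np.arctan2(d[1],d[0]))
E
```

```text
[ 606.9666162  -288.19277511   84.        ] [ 492.23723207 -311.53033745   84.        ] [ 656.26439661 -278.91924062   80.        ]
0.2006760815387979 117.07891953644074 [ 549.60192414 -299.86155628   84.        ]
bars [ 595.85633219 -329.6123398    70.        ] [ 569.22414845 -145.00720315   70.        ] [ 513.03081186 -340.66189445   70.        ] [ 484.5756188  -156.83470499   70.        ] [np.float64(0.1432771382633988), np.float64(0.1535743145464237)]
clock 1.35 turn [-0.03  -0.029  0.078] rows 1 | shift [-0.0017  0.0292  0.3234] rows 3 each [-0.0006  0.0097  0.1078]
```

Call:
jog_arm(series=[0,0.028,0.05,0,0,0.08,0,0,0,0.1,0,0,0,0,0,0,0.1,0,0,0,0,0,0,0.073,0,0,0,0,0,0,0,0,0,0,0,0,0,0,0,0,0,1,0,0,0,0,0,0,1,0,0,0,0,0,0,1,0,0,0,0,0,0,1,0,0,0,0,0,0,1,0,0,0,0,0,0,1,0,0,0,0,0,0,1])

```text
clock: 2.55
ee_pos: [553.9, -302.8, 235.3]
eef_rot: [0.001, 0.995, 0.098, 0.001]
ft_force: [-2.0, 1.0, 6.4]
opening: 16.8
grasp_force: 59.4
```

Call:
jog_arm(series=[0,0,-0.03,0,0,0,1,0,0,-0.08,0,0,0,1,0,0,-0.1,0,0,0,1,0,0,-0.1,0,0,0,1,0,0,-0.05,0,0,0,1,0,0,0,0,0,0,1])

```text
clock: 3.15
ee_pos: [554.2, -303.2, 344.8]
eef_rot: [0.002, 0.995, 0.098, 0.002]
ft_force: [-0.9, -0.1, -0.3]
opening: 16.7
grasp_force: 58.6
```

```bash
python3 - <<'E'
from h import *
c=snap('wrist','w2'); b=snap('side','s2')
cv2.imwrite('pics/m2.png',np.hstack([cv2.resize(c['pixels'],(400,300)),cv2.resize(b['pixels'][0:300,150:550],(400,300))]))
s=monitor.sense();print(s['ft_force'],s['torque'],s['ee_pos'],s['eef_rot'],s['opening'])
E
```

```text
[-0.39879259  1.77695622 -2.5327145 ] [ 0.01887134  0.04078958 -0.00113554] [ 553.03612078 -302.40066743  341.07760234] [-3.67293192e-04  9.95232282e-01  9.75311087e-02 -5.02851500e-04] 17.00420209043037
```

View pics/m2.png

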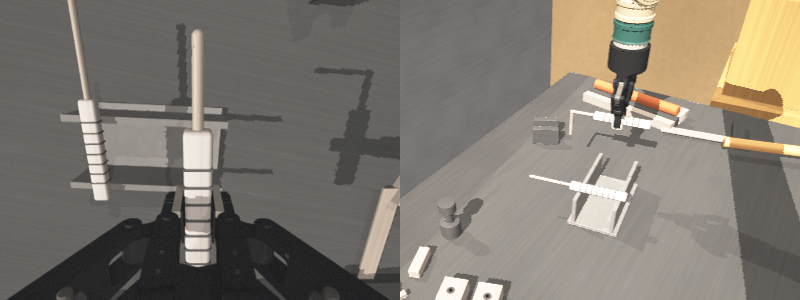

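Wrist half: the pick is held, with the handle front at (276,182) and the bend at (276,46) in full-resolution pixels. Side half: the bend is at about (321,112) and the tip end at about (320,134).

```bash
cat >> h.py <<'E'
def tri(c,p,b,q):
    l=[]
    for k,(u,v) in ((c,p),(b,q)):
        o=ray(k,u,v,1000);e=ray(k,u,v,0)-o;l.append((o,e/np.linalg.norm(e)))
    A=np.array([l[0][1],-l[1][1]]).T;t=np.linalg.lstsq(A,l[1][0]-l[0][0],rcond=None)[0]
    a=l[0][0]+t[0]*l[0][1];z=l[1][0]+t[1]*l[1][1];return (a+z)/2,np.linalg.norm(a-z)
def totool(p):
    s=monitor.sense();w,i,j,k=s['eef_rot'];return Ro.from_quat([i,j,k,w]).inv().apply(p-np.array(s['ee_pos']))
E
python3 - <<'E'
from h import *
c=load('w2');b=load('s2')
p,e=tri(c,(276,46),b,(321,112));print('bend',p,e,totool(p))
z=monitor.sense()['ee_pos'][2]-155
for n,u,v,h in(('bend',276,46,3.5),('front',276,182,7)): print(n,totool(ray(c,u,v,z+h)))
p=ray(b,320,134,p[2]-60);print('tip side',p,totool(p))
for i,im in (('w',c['pixels'][20:220,200:360]),):cv2.imwrite('pics/m3.png',np.hstack([cv2.resize(im,(400,500)),cv2.resize(b['pixels'][95:145,290:330],(400,500),interpolation=cv2.INTER_NEAREST)]))
E
```

```text
bend [ 658.24913899 -283.13200937  181.04604951] 3.4253163446448327 [107.10071161   1.65581738 159.93077918]
bend [107.15927733   1.35023737 151.39941868]
front [ 57.23467397   1.30597765 147.94584579]
tip side [ 659.04534524 -290.70931419  121.04604951] [106.46652394   9.29328397 219.92508226]
```

View pics/m3.png

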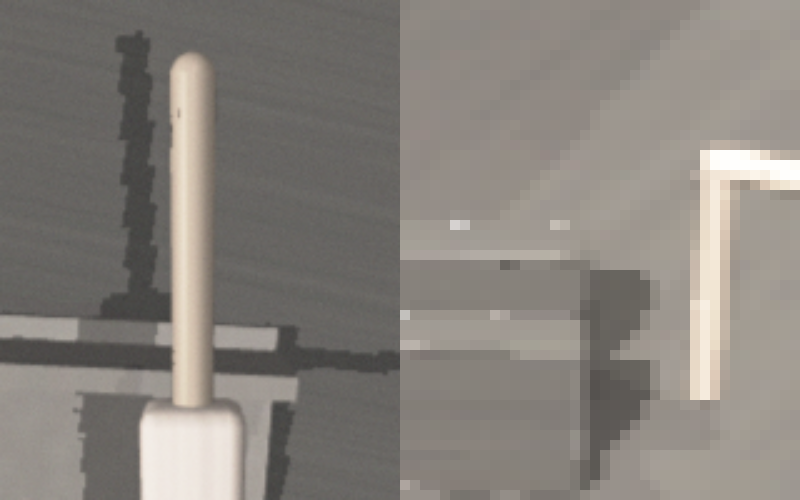

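Call:
jog_arm(series=[0,0,0,0,0,-0.97,1,0,0,0,0,0,-0.97,1,0,0,0,0,0,-0.97,1,0,0,0,0,0,-0.97,1,0,0,0,0,0,-0.97,1,0,0,0,0,0,-0.97,1,0,0,0,0,0,-0.97,1,0,0,0,0,0,-0.97,1,0,0,0,0,0,-0.97,1,0,0,0,0,0,-0.97,1,0,0,0,0,0,-0.97,1,0,0,0,0,0,-0.97,1])

```text
clock: 4.45
ee_pos: [552.5, -302.1, 339.0]
eef_rot: [-0.002, 0.698, 0.716, -0.0]
ft_force: [0.7, -0.0, -1.9]
opening: 16.7
grasp_force: 58.6
```

Call:
jog_arm(series=[0,0,0,0,0,-0.97,1,0,0,0,0,0,-0.97,1,0,0,0,0,0,-0.97,1,0,0,0,0,0,0,1])

```text
clock: 4.85
ee_pos: [552.6, -302.1, 339.3]
eef_rot: [-0.002, 0.565, 0.825, -0.0]
ft_force: [-0.0, -0.8, -1.5]
opening: 16.5
grasp_force: 58.6
```

```bash
python3 - <<'E'
from h import *
go(624.5,129.7,310,1.94,38)
b=load('s2');print(np.subtract(proj(b,(657,-283,120)),proj(b,(657,-283,180))))
E
```

```text
clock 4.85 turn [-0.022 -0.032  0.01 ] rows 1 | shift [1.2558 0.7429 0.0976] rows 12 each [0.1047 0.0619 0.0081]
[-1.54281301 23.75921183]
```

Call:
jog_arm(series=[0.105,0.062,0.008,0,0,0,1,0.105,0.062,0.008,0,0,0,1,0.105,0.062,0.008,0,0,0,1,0.105,0.062,0.008,0,0,0,1,0.105,0.062,0.008,0,0,0,1,0.105,0.062,0.008,0,0,0,1,0.105,0.062,0.008,0,0,0,1,0.105,0.062,0.008,0,0,0,1,0.105,0.062,0.008,0,0,0,1,0.105,0.062,0.008,0,0,0,1,0.105,0.062,0.008,0,0,0,1,0.103,0.061,0.008,0,0,0,1])

```text
clock: 6.05
ee_pos: [623.9, 131.4, 311.4]
eef_rot: [-0.001, 0.566, 0.824, -0.001]
ft_force: [0.4, 0.2, -1.4]
opening: 16.6
grasp_force: 58.7
```

Call:
jog_arm(series=[0,0,0.07,0,0,0,1,0,0,0.08,0,0,0,1,0,0,0,0,0,0,1,0,0,0,0,0,0,1])

```text
clock: 6.45
ee_pos: [623.6, 129.8, 266.7]
eef_rot: [-0.001, 0.565, 0.825, -0.001]
ft_force: [0.8, 0.1, -0.3]
opening: 16.7
grasp_force: 58.7
```

```bash
python3 - <<'E'
from h import *
go(624.5,129.7,265,1.94)
t=snap('top','t4');b=snap('side','s4');w=snap('wrist','w4')
z=lambda i,x,y,w,h,W,H:cv2.resize(i[y:y+h,x:x+w],(W,H),interpolation=cv2.INTER_CUBIC)
cv2.imwrite('pics/m4.png',np.hstack([z(b['pixels'],155,195,100,190,316,600),np.vstack([z(t['pixels'],135,160,108,66,484,300),z(w['pixels'],0,0,560,347,484,300)])]))
for c in (t,b,w): print(np.round([proj(c,p) for p in [(587.8,228.2,50),(587.8,228.2,0),(587.8,228.2,28),(598,200,14)]]))
E
```

```text
clock 6.45 turn [-0.029 -0.008 -0.001] rows 1 | shift [-0.0013  0.0026  0.0058] rows 1 each [-0.0013  0.0026  0.0058]
[[164. 211.]
 [170. 215.]
 [166. 213.]
 [180. 211.]]
[[200. 333.]
 [204. 350.]
 [202. 340.]
 [209. 329.]]
[[276.  68.]
 [276.  78.]
 [276.  73.]
 [275. 122.]]
```

View pics/m4.png

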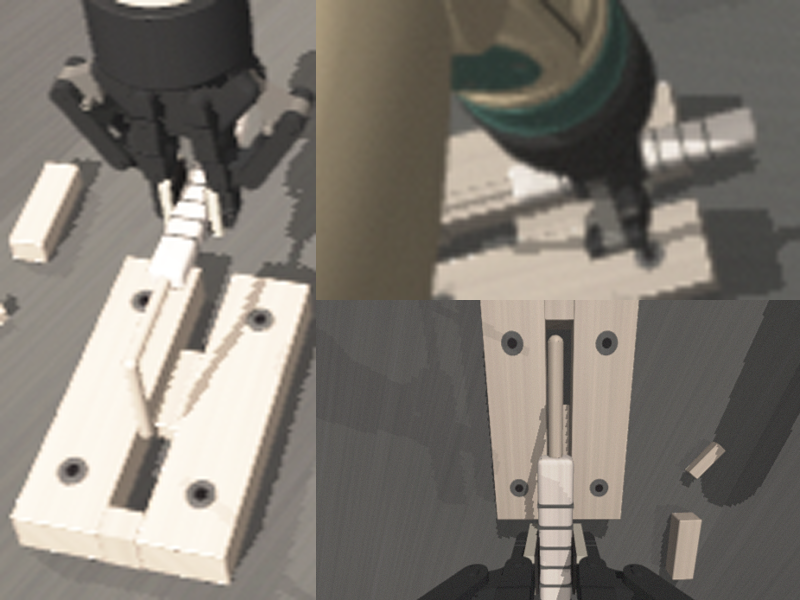

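Side panel: tip end at full-image (202.5,333), hanging over the free slot behind the key. Wrist panel: bend at about (276.5,45), slot walls at about columns 266 to 295 there. So the tip sits slightly left of the slot centre.

```bash
python3 - <<'E'
from h import *
w=load('w4');b=load('s4');c0=np.array([602.6,190,0]);u=np.array([np.cos(1.94),np.sin(1.94),0]);v=np.array([u[1],-u[0],0])
loc=lambda p:np.round([(p-c0)@u,(p-c0)@v,p[2]],1)
g=cv2.cvtColor(w['pixels'],cv2.COLOR_BGR2GRAY)
for r in (28,32,36,60,90): print(r,g[r,250:310:2])
z=monitor.sense()['ee_pos'][2]
print('bend',loc(ray(w,276.5,42,z-151.5)),[('tip',loc(ray(b,202.5,333.5,z-h))) for h in(213,217,221)])
for r in (50,85): print('walls',r,[loc(ray(w,x,r,28)) for x in (266,295)])
print('holes',[loc(ray(w,(x-316)/.8643,(y-300)*347/300,28)) for x,y in ((512,343),(607,343),(519,488),(599,488))])
print('tcp',loc(np.array(monitor.sense()['ee_pos'])))
E
```

```text
28 [183 183 181 186 189 187 183 164  70  69  68  66  71  70  68  65  64  65
  68  65  64  67  64  66 128 177 179 177 177 181]
32 [181 183 184 187 188 188 186 167  65  67  61  62  64  65  66  65  66  65
  65  66  67  66  65  77 128 180 178 176 177 181]
36 [183 186 183 187 188 184 184 169  66  58  56  59  59  62  60  60  57  59
  56  60  54  56  59  76 133 181 178 176 176 180]
60 [185 181 181 183 188 182 184 171  85  89 124 146 165 177 175 169 161 144
  79  60  59  57  57  75 146 180 177 173 176 180]
90 [178 181 184 181 183 184 181 182 108  91 121 145 169 174 174 171 161 144
  80  58  58  58  66  78 173 174 175 174 178 176]
bend [ 40.5  -0.  117.9] [('tip', array([45.4, -6.5, 56.4])), ('tip', array([43. , -5.2, 52.4])), ('tip', array([40.7, -3.9, 48.4]))]
walls 50 [array([54. , -6.4, 28. ]), array([54. , 11.5, 28. ])]
walls 85 [array([33.9, -6.7, 28. ]), array([33.9, 11.9, 28. ])]
holes [array([ 54.1, -30.8,  28. ]), array([54.1, 37.4, 28. ]), array([-56. , -30.6,  28. ]), array([-56. ,  37.6,  28. ])]
tcp [-64.5  -0.8 269.4]
```

Call:
jog_arm(series=[0,0.014,0,0,0,0,1,0,0,0,0,0,0,1,0,0,0.03,0,0,0,1,0,0,0.03,0,0,0,1,0,0,0.03,0,0,0,1,0,0,0.03,0,0,0,1,0,0,0,0,0,0,1,0,0,0,0,0,0,1])

```text
clock: 7.4
ee_pos: [628.1, 131.4, 231.5]
eef_rot: [-0.001, 0.565, 0.825, -0.0]
ft_force: [-0.4, -1.0, -0.6]
opening: 16.8
grasp_force: 58.7
```

```bash
python3 - <<'E'
from h import *
b=snap('side','s5');s=monitor.sense();print(s['ee_pos'],s['ft_force'],s['torque'])
print(b['fx'],proj(b,(589,229,10)))
cv2.imwrite('pics/m5.png',cv2.resize(b['pixels'][265:385,155:255],(500,600),interpolation=cv2.INTER_CUBIC))
E
```

```text
[628.41930173 131.43095616 232.10093559] [-0.56859271 -0.57608954 -1.73264991] [ 0.01430106  0.01650692 -0.0159799 ]
426.824305924394 (np.float64(202.27758161481506), np.float64(346.3586982822044))
```

View pics/m5.png

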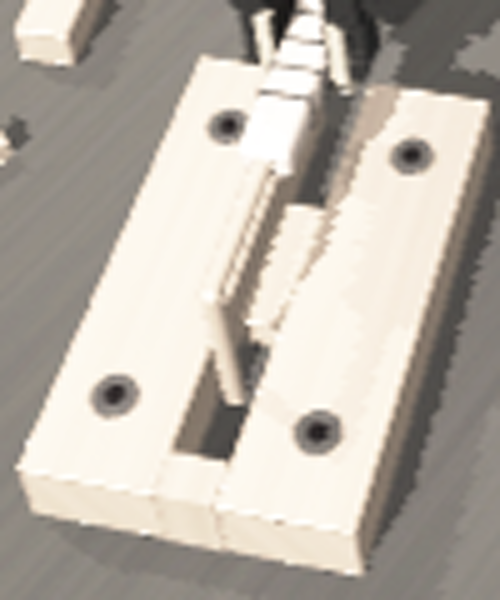

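The tip is inside the slot behind the key: it is cut off by the near wall at about (203,345) full-image. I'll lower it a little more and then drag.

Call:
jog_arm(series=[0,0,0.015,0,0,0,1,0,0,0.015,0,0,0,1,0,0,0,0,0,0,1,0,0,0,0,0,0,1])

```text
clock: 7.85
ee_pos: [628.2, 131.4, 223.0]
eef_rot: [-0.0, 0.565, 0.825, -0.0]
ft_force: [0.4, 0.4, -0.4]
opening: 17.0
grasp_force: 58.7
```

Call:
jog_arm(series=[-0.03,0,0,0,0,0,1,-0.04,0,0,0,0,0,1,-0.04,0,0,0,0,0,1,-0.04,0,0,0,0,0,1,-0.04,0,0,0,0,0,1,0,0,0,0,0,0,1])

```text
clock: 8.45
ee_pos: [650.0, 76.3, 223.4]
eef_rot: [0.001, 0.566, 0.825, 0.0]
ft_force: [0.2, 0.2, -1.0]
opening: 17.0
grasp_force: 58.7
```

```bash
python3 - <<'E'
from h import *
b=snap('side','s6');s=monitor.sense();print(s['ee_pos'],s['ft_force'],s['torque'])
cv2.imwrite('pics/m6.png',cv2.resize(b['pixels'][215:385,150:270],(424,600),interpolation=cv2.INTER_CUBIC))
E
```

```text
[649.54218799  77.06793054 223.29096005] [ 0.0821043   0.45914097 -1.18130634] [-0.03388797  0.02564658  0.02956539]
```

View pics/m6.png

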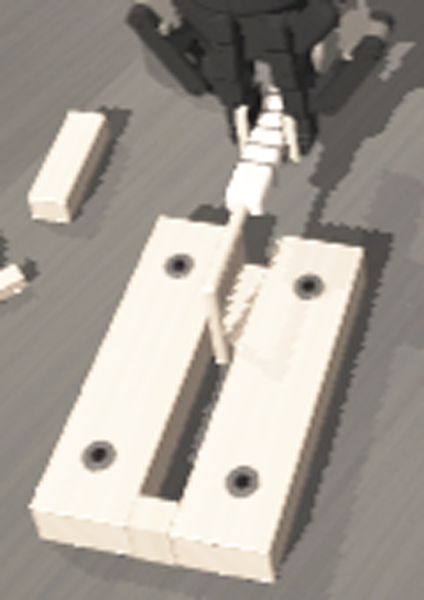

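The key has moved with the tip and its front end is near the mouth, about (265,265) in the crop. I'll continue the drag.

Call:
jog_arm(series=[-0.03,0,0,0,0,0,1,-0.04,0,0,0,0,0,1,-0.04,0,0,0,0,0,1,-0.04,0,0,0,0,0,1,-0.04,0,0,0,0,0,1,-0.04,0,0,0,0,0,1,-0.04,0,0,0,0,0,1,-0.03,0,0,0,0,0,1,-0.015,0,0,0,0,0,1,0,0,0,0,0,0,1])

```text
clock: 9.5
ee_pos: [683.5, -10.6, 223.2]
eef_rot: [0.0, 0.565, 0.825, -0.0]
ft_force: [-0.7, -0.1, -1.4]
opening: 16.7
grasp_force: 58.7
```

```bash
python3 - <<'E'
from h import *
b=snap('side','s7');t=snap('top','t7');s=monitor.sense();print(s['ee_pos'],s['ft_force'])
z=lambda i,x,y,w,h,W,H:cv2.resize(i[y:y+h,x:x+w],(W,H),interpolation=cv2.INTER_CUBIC)
cv2.imwrite('pics/m7.png',np.hstack([z(b['pixels'],150,195,140,190,442,600),z(t['pixels'],135,140,140,240,350,600)]))
E
```

```text
[683.18386774  -9.71775875 223.20323185] [-0.15139692 -0.14805632 -1.69434603]
```

View pics/m7.png

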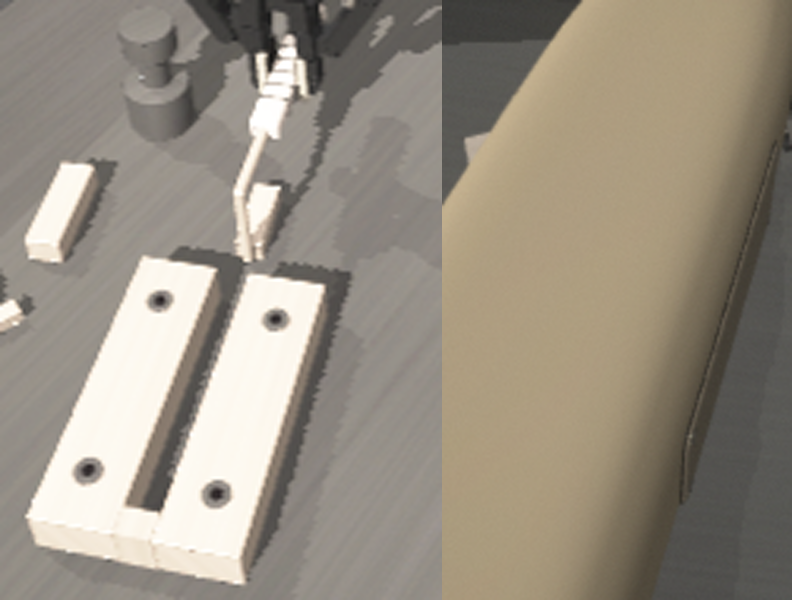

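The side panel shows the key on the table outside the mouth, clear of the block, with the tip behind it at about (248,255) in the crop. Next I back off slightly, lift and return.

Call:
jog_arm(series=[0.012,0,0,0,0,0,1,0,0,-0.02,0,0,0,1,0,0,-0.08,0,0,0,1,0,0,-0.1,0,0,0,1,0,0,-0.1,0,0,0,1,0,0,-0.1,0,0,0,1,0,0,0,0,0,0.9,1,0,0,0,0,0,0.97,1,0,0,0,0,0,0.97,1,0,0,0,0,0,0.97,1,0,0,0,0,0,0.97,1,0,0,0,0,0,0.97,1])

```text
clock: 10.8
ee_pos: [681.7, -5.9, 343.8]
eef_rot: [0.0, 0.812, 0.584, 0.0]
ft_force: [0.3, -0.4, -0.5]
opening: 16.7
grasp_force: 58.8
```

Call:
jog_arm(series=[0,0,0,0,0,0.97,1,0,0,0,0,0,0.97,1,0,0,0,0,0,0.97,1,0,0,0,0,0,0.97,1,0,0,0,0,0,0.97,1,0,0,0,0,0,0.97,1,0,0,0,0,0,0.97,1,0,0,0,0,0,0.97,1,0,0,0,0,0,0.97,1,0,0,0,0,0,0,1])

```text
clock: 11.8
ee_pos: [681.8, -6.0, 343.7]
eef_rot: [0.0, 0.995, 0.102, 0.0]
ft_force: [-0.3, 0.4, -1.4]
opening: 16.3
grasp_force: 58.8
```

```bash
python3 - <<'E'
from h import *
print(monitor.sense()['ee_pos']); go(554,-302.8,330,.18,40)
t=snap('top','t8');s=snap('side','s8')
# key check: light blobs in side image near the mouth
for n,c,box in (('top',t,(200,170,100,90)),('side',s,(205,240,60,60))):
    x,y,w,h=box;g=cv2.cvtColor(c['pixels'][y:y+h,x:x+w],cv2.COLOR_BGR2GRAY)
    N,L,S,C=cv2.connectedComponentsWithStats((g>150).astype('u1'))
    for i in range(1,N):
        if S[i,4]>15:
            m=max(cv2.findContours((L==i).astype('u1'),0,2)[0],key=cv2.contourArea);bx=cv2.boxPoints(cv2.minAreaRect(m))+[x,y]
            print(n,S[i],[ray(c,*p,14)[:2].round(0) for p in bx])
E
```

```text
[681.75472639  -5.9620232  343.71413622]
clock 11.8 turn [ 0.001 -0.003  0.205] rows 1 | shift [-0.5961  0.8972  0.0457] rows 9 each [-0.0662  0.0997  0.0051]
top [   0    0   36   90 2000] [array([705., 170.]), array([715.,  85.]), array([500.,  54.]), array([491., 135.])]
top [64  3  7  5 30] [array([716.,  13.]), array([717.,  -1.]), array([707.,  -2.]), array([705.,  12.])]
top [64  9  8  5 33] [array([700.,  11.]), array([702.,  -5.]), array([692.,  -7.]), array([690.,  10.])]
top [64 14  9 12 87] [array([686.,  10.]), array([691.,  -8.]), array([664., -14.]), array([660.,   4.])]
side [ 24   0  36  23 398] [array([699.,  13.]), array([638., -25.]), array([605.,  25.]), array([662.,  61.])]
side [  0   6  34  32 679] [array([691., 111.]), array([731.,  52.]), array([665.,  27.]), array([630.,  86.])]
side [54 18  6  8 25] [array([611.,  34.]), array([613.,  16.]), array([606.,  17.]), array([603.,  35.])]
side [36 22 13 16 54] [array([627.,  79.]), array([637.,  42.]), array([617.,  43.]), array([608.,  79.])]
side [42 27 12 11 43] [array([612.,  73.]), array([610.,  42.]), array([598.,  46.]), array([600.,  76.])]
side [  0  38  14  22 221] [array([676., 117.]), array([655., 104.]), array([625., 142.]), array([645., 155.])]
side [ 17  40  31  20 436] [array([619., 139.]), array([640.,  98.]), array([591.,  83.]), array([572., 124.])]
```

Call:
jog_arm(series=[-0.0662,0.0997,0.0051,0,0,0.2,1,-0.0662,0.0997,0.0051,0,0,0,1,-0.0662,0.0997,0.0051,0,0,0,1,-0.0662,0.0997,0.0051,0,0,0,1,-0.0662,0.0997,0.0051,0,0,0,1,-0.0662,0.0997,0.0051,0,0,0,1,-0.0662,0.0997,0.0051,0,0,0,1,-0.0662,0.0997,0.0051,0,0,0,1,-0.0662,0.0997,0.0051,0,0,0,1,0,0,0,0,0,0,1,0,0,0,0,0,0,1])

```text
clock: 13.0
ee_pos: [554.6, -304.2, 329.6]
eef_rot: [-0.0, 0.996, 0.09, 0.0]
ft_force: [-0.0, -0.0, -1.6]
opening: 16.5
grasp_force: 58.9
```

```bash
python3 - <<'E'
from h import *
go(554,-302.8,250,.18,40); go(554,-302.8,236,.18,40)
s=snap('side','s9');t=snap('top','t9')
for n,c,box in (('top',t,(215,170,70,60)),('side',s,(205,230,60,50))):
    x,y,w,h=box;g=cv2.cvtColor(c['pixels'][y:y+h,x:x+w],cv2.COLOR_BGR2GRAY)
    N,L,S,C=cv2.connectedComponentsWithStats((g>140).astype('u1'))
    for i in range(1,N):
        if S[i,4]>15:
            m=max(cv2.findContours((L==i).astype('u1'),0,2)[0],key=cv2.contourArea);bx=cv2.boxPoints(cv2.minAreaRect(m))+[x,y]
            print(n,S[i],[ray(c,*p,14)[:2].round(0) for p in bx])
E
```

```text
clock 13.0 turn [-0.003 -0.003 -0.004] rows 1 | shift [-0.0012 -0.0051  0.2653] rows 2 each [-0.0006 -0.0026  0.1326]
clock 13.0 turn [-0.003 -0.003 -0.004] rows 1 | shift [-0.0012 -0.0051  0.3119] rows 3 each [-0.0004 -0.0017  0.104 ]
top [ 17  18  21  12 124] [array([655.,  85.]), array([675.,  41.]), array([661.,  35.]), array([642.,  79.])]
top [  0  34   8  19 121] [array([625., 120.]), array([627., 104.]), array([584.,  97.]), array([582., 114.])]
side [   0    0   60   50 2623] [array([760.,  17.]), array([655., -50.]), array([581.,  60.]), array([674., 119.])]
side [ 0 48 13  2 20] [array([676., 117.]), array([657., 105.]), array([655., 107.]), array([674., 119.])]
```

Call:
jog_arm(series=[0,-0.005,0.1,0,0,0,1,0,0,0.1,0,0,0,1,0,0,0.06,0,0,0,1,0,0,0.03,0,0,0,1,0,0,0.01,0,0,0,1,0,0,0.006,0,0,0,1,0,0,0,0,0,0,1,0,0,0,0,0,0,1])

```text
clock: 13.9
ee_pos: [555.3, -302.4, 238.9]
eef_rot: [0.001, 0.996, 0.09, 0.001]
ft_force: [-0.4, -0.0, -1.6]
opening: 16.7
grasp_force: 59.0
```

Not in contact yet, so I creep down.

Call:
jog_arm(series=[0,0,0.004,0,0,0,1,0,0,0.004,0,0,0,1,0,0,0.003,0,0,0,1,0,0,0,0,0,0,1,0,0,0,0,0,0,1])

```text
clock: 14.4
ee_pos: [554.9, -302.3, 235.3]
eef_rot: [0.0, 0.996, 0.09, 0.0]
ft_force: [-1.7, 1.2, 5.7]
opening: 16.9
grasp_force: 59.7
```

Call:
jog_arm(series=[0,0,0,0,0,0,0,0,0,0,0,0,0,0,0,0,0,0,0,0,0,0,0,0,0,0,0,0,0,0,0,0,0,0,0,0,0,0,0,0,0,0,0,0,0,0,0,0,0,0,0,0,0,0,0,0,0,0,-0.03,0,0,0,0,0,0,-0.1,0,0,0,0,0,0,-0.1,0,0,0,0,0,0,-0.1,0,0,0,0])

```text
clock: 15.6
ee_pos: [554.6, -302.0, 335.0]
eef_rot: [0.0, 0.996, 0.09, 0.0]
ft_force: [1.0, -0.2, -0.4]
opening: 85.7
grasp_force: 0.0
```

```bash
python3 - <<'E'
from h import *
print(monitor.sense()['ft_force'],monitor.sense()['opening'])
for f in ('w10','old'):
    c=snap('wrist','w10') if f=='w10' else load('w1')
    g=cv2.cvtColor(c['pixels'],cv2.COLOR_BGR2GRAY);g[:,:225]=0;g[:,345:]=0;g[310:]=0
    N,L,S,C=cv2.connectedComponentsWithStats((g>165).astype('u1'))
    P=np.vstack([np.argwhere(L==i)[:,::-1] for i in range(1,N) if S[i,4]>60]).astype(np.float32)
    P=P[(abs(P[:,0]-np.median(P[:,0]))<20)]
    vx,vy,x0,y0=cv2.fitLine(P,cv2.DIST_HUBER,0,.01,.01).ravel();y1,y2=P[:,1].min(),P[:,1].max()
    A,B=[ray(c,x0+vx/vy*(y-y0),y,84) for y in(y1,y2)];d=A-B
    print(f,y1,y2,A.round(1),B.round(1),np.linalg.norm(d),np.arctan2(d[1],d[0]))
E
```

```text
[ 1.01144617 -0.2188292  -0.38397861] 85.68720899955899
w10 75.0 294.0 [ 659.3 -282.4   84. ] [ 493.6 -313.    84. ] 168.47560799349824 0.18246004087480977
old 75.0 299.0 [ 657.3 -277.3   84. ] [ 491.  -310.2   84. ] 169.5789051783304 0.19538133943342173
```

```bash
python3 -c "
from h import *
print(r.close_job())"
```

```text
the job is handed in; nothing more can be done
None
```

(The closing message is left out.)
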